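# Seat a hard drive in the bench dock and switch it on

## Robot

A 6-joint arm with a two-finger parallel gripper is mounted at the origin on the work surface. World frame = base frame: x ahead of the robot, y to its left, z up, the work surface at z = 0. Lengths are in mm, angles in rad, forces in N, time in s.
With the tool pointing down it reaches from about 350 to 975 mm from the base axis. Payload 7.1 kg.
Tool frame: the origin (TCP) lies between the finger pads; the fingertips stand 8 mm ahead of it and the grasp point (between the pads) lies 11 mm behind it; z points along the fingers, y is the line along which they close (so a half turn about z gives the same grasp; the last joint's range is limited). The gripper opens to 88 mm and grips with 3 to 60 N. Pads are 20 mm wide; open, the fingers measure 115 mm over their backs; the gripper's body (75 mm by 178 mm) begins 61 mm behind the grasp point.
Start: joints at [-1.206, 0.423, 1.63, -0, 1.089, -0.019], TCP at [234.045, -579.506, 230.675] pointing down, gripper open.
Joint ranges: [-3, 3], [-0.9, 2.11], [0.09, 2.58], [-1.31, 4.45], [0.11, 2.69], [-2.54, 2.54]. Speed limits (rad/s): [2.39, 2.39, 3.01, 3.14, 3.14, 3.14].

## Interface

Orientations are given as a unit quaternion [x, y, z, w].
In Python, from workcell import sense, capture, calibration, sign_off gives the robot as it stands.
- The arm moves only by the shell command python3 -m crank, which reads ROWS from standard input. ROWS is a JSON object with one list for each field, all of the same length, 1 to 12, a row being the entries at one place: finger_gap (the finger opening in mm), x, y, z (the shift in normalised numbers (1 is 400 mm)), wx, wy, wz (a rotation vector in parts of the range, where 1.0 means 120 degrees); each row shifts and turns the commanded pose from where the row before left it, along the tool's axes as they then stand; what a row does not reach is not made up. A row lasts 1/12 s, in which the tool goes at most 41.7 mm and 0.125 rad, less where a joint would pass 70% of its speed; a pose out of reach is approached as far as the arm can. The fingers move at their own pace and stop on an object; the grip force is fixed at half the most. Time passes only in rows, so rows that do not move let the fingers close. It prints the time, the measured TCP pose, the force, the opening and the grip force at its end. No shift or turn number may pass 1 either way. Input that does not fit is refused with a message, and nothing moves.
- sense(): the state, without advancing time (a new reading comes with each control period).
- capture(name): name is "side" or "top" or "wrist"; returns (picture, depth): 384x512x3 uint8, red, green, blue; 384x512 float32, mm along the optical axis (not along the pixel's ray), 0 where there is no reading.
- calibration(name): a dict with "camera_matrix" (3x3 intrinsics, pixels), "rvec" (rotation vector, rad) and "tvec" (3), from world to camera coordinates, as OpenCV has them. Camera axes: x right, y down, z forward; pixel columns grow to the right and rows downward; lengths in mm; the calibration is good to about 2 mm. A picture is of the moment at which its call begins: read the wrist's pose just before it. calibration takes no time and is no camera call; for the wrist camera it gives the pose at the moment of the call.
- sign_off(): hands the job in; it is judged then, once.
The state is a dict: "time": time; "joints": joint angles; "joint_velocities": joint speeds; "effort": joint torques, N m; "tool_pos": TCP position; "tool_rot": TCP orientation; "wrist_force": force on the tool from outside, world axes, zero at the start; "wrist_torque": the same for the moment, N m; "finger_gap": finger opening in mm; "grasp_force": force on a finger pad.
Only numpy, scipy, OpenCV 4.12 (cv2) and the standard library are available. Lean on these libraries where they do the work, as an engineer would, in place of code of your own. Each camera call takes 0.05 s, during which the arm holds its last target. There are 200 camera calls.

## Task

Take the full-size hard drive out of the rack and slide it, connector edge down and label facing the power button, into the slot of the drive dock until it is fully home on the connector: keep pressing through the connector's stiff give until it stops dead, but gently, without forcing or dropping it. Only then let go of the drive and press the dock's power button fully down once. Leave the other things where they are.

Things in the scene. Friction and masses are not known exactly. Their poses are not given: they have to be found in the camera images.
- drive: Full-size hard drive, a solid slab 26 mm thick (x) x 101.6 wide (y) x 147 tall (z), 0.36 to 0.54 kg, the tallest thing in the rack, standing upright on its connector edge in one of the two wide slots. Origin: centre of its underside. White label on the -x face, circuit board on the +x face. Rigid: 60 N of grip across the thickness is fine.
- drive_label (a point): Point on the label, in the middle of the drive's -x face, 95 mm above its underside.
- rack: Fixed grey plastic rack, 142 mm (x) x 120 mm (y), 50 mm tall, slot floors 5 mm up. Slots run along y, open at the top: two wide ones, 29 x 104.6 mm, at x = -48 and +48 mm (drive in one, adapter in the other), two narrow ones at x = -12 and +12 mm (slim drives). All stand square to it. Origin: centre of its underside.
- dock: Fixed black drive dock, a box 150 mm (x) x 135 mm (y) x 70 mm tall. In its flat top, centred 42 mm to +x of the middle, a slot 29 mm (x) x 104.6 mm (y) along y, mouth edges bevelled 45 degrees, 5 mm; the drive has 1.5 mm of play on every side. The connector is out of sight deep in the slot. More than 30 N between drive and dock damages it. Origin: centre of its underside.
- dock_slot (a point): Centre of the slot's mouth, level with the dock's flat top (70 mm above the table). Its axes are the dock's: x away from the button, y along the slot, z up. The drive belongs in it with its own x along this x (label towards the button); it starts within about 0.7 rad of that.
- connector (a joint): Give of the connector in the slot: 0 untouched, 0.004 m pushed fully down, drive home on a hard stop. Untouched, its top lies 30 to 46 mm below the dock's top: this differs from dock to dock and is not measured. It yields to about 11 N (weight of the drive included), steady over the 4 mm, stays where pushed, then comes the stop (20 N per mm).
- power_top (a point): Centre of the top of the dock's power button: round, grey, 18 mm across, in a 34 mm collar on the dock's top, 94 mm to -x and 30 mm to +y of the slot's centre; its top is 17 mm above the dock's top. The seated drive stands 97 to 113 mm above the dock's top.
- power (a joint): Travel of the power button, pressed straight down: 0 released, 0.005 m fully down, which takes 4.5 N; springs back.
- adapter: Bystander, loose: empty dark steel adapter frame standing in the other wide slot of the rack, as wide and thick as the drive but only 95 mm tall. Origin: centre of its underside.
- slim0: Bystander, loose: slim 2.5 inch drive, 9.5 x 70 x 100 mm, upright in a narrow slot of the rack. Origin: centre of its underside.
- slim1: Bystander, loose: another slim drive like slim0, in the other narrow slot.
- screwdriver: Bystander, loose: screwdriver 170 mm long, 26 mm thick, lying on the mat between rack and dock.
- flux: Bystander, loose: small jar, 40 mm across and 45 mm tall, on the mat. Origin: centre of its underside.
- mouse: Bystander, loose: black computer mouse, 58 x 100 x 34 mm, on the mat beyond the dock and rack.
- meter: Bystander, loose: yellow multimeter lying face up, 88 x 185 x 50 mm, beyond the dock and rack.
- solder_reel: Bystander, loose: solder reel, 54 mm across, 40 mm tall, standing on the mat at the left.
Mind the look-alikes: they are no part of the job. Leave any yellow look-alike of the drive alone.

How it is judged:
By the outcome, as a careful person would: the job done as asked, in the order asked, and still so for the second after the job is handed in, with the robot touching nothing.
It also fails if it takes over 51 s, if anything falls off the work surface, if the arm or the gripper's body presses on something with over 40 N, if the wrist force passes 120 N, or if a joint passes its speed limit or range.

## Working session

There is one attempt and no reset: what is moved stays moved. The work goes in short steps, Python scripts to look and compute and a shell command to move; the robot and the scene stay as the last step left them, time stands still between calls to the robot, and variables do not carry over. Pictures are saved under pics/ and viewed, at most 10 in all, crops included, and the job is handed in when it is done.

```bash
ls; mkdir -p pics
python3 - <<'E'
from workcell import *
import cv2,numpy as np
for n in ("side","top"):
    p,d=capture(n); cv2.imwrite(f"pics/{n}0.png",p[:,:,::-1]); np.save(n+"_d.npy",d); np.save(n+"_p.npy",p)
    c=calibration(n);R=cv2.Rodrigues(c["rvec"])[0];print(n,c["camera_matrix"].tolist(),(-R.T@c["tvec"].ravel()).round(),R.round(3).tolist())
print(sense())
a=[cv2.imread(f"pics/{n}0.png") for n in("side","top")]
E
```

```text
pics
side [[426.5135940273762, 0.0, 262.54931387471265], [0.0, 426.5135940273762, 189.83321540654708], [0.0, 0.0, 1.0]] [ 463. -691.  592.] [[0.992, -0.121, 0.019], [-0.046, -0.512, -0.858], [0.114, 0.851, -0.513]]
top [[365.988686473253, 0.0, 256.02693877174636], [0.0, 365.988686473253, 190.53092318236185], [0.0, 0.0, 1.0]] [380.  97. 966.] [[-0.068, -0.998, 0.0], [-0.972, 0.066, -0.227], [0.226, -0.016, -0.974]]
{'time': 0.1, 'joints': array([-1.20602999e+00,  4.23746369e-01,  1.63061125e+00, -1.33253129e-05,
        1.08860563e+00, -1.89780338e-02]), 'joint_velocities': array([ 8.17036281e-05, -3.57673105e-04, -2.55733959e-03, -5.04860670e-04,
       -1.54969353e-03,  1.00039880e-03]), 'effort': array([ 6.42833802e-04, -5.45617318e+01, -2.74325645e+01,  6.45607291e-02,
        1.87977607e-02, -4.55013401e-05]), 'tool_pos': array([ 233.85383945, -579.06792681,  229.99161259]), 'tool_rot': array([ 9.81648115e-01,  1.90700048e-01, -1.23707141e-04, -6.74063708e-04]), 'wrist_force': array([-0.16206703,  0.00478464,  0.26011871]), 'wrist_torque': array([-0.05235012, -0.01389381,  0.01480668]), 'grasp_force': 0.0, 'finger_gap': 87.41967048229218}
```

View pics/top0.png

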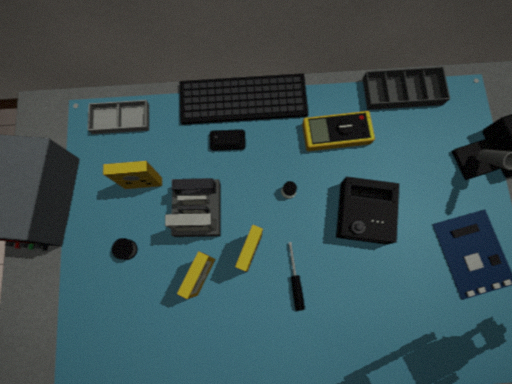

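View pics/side0.png

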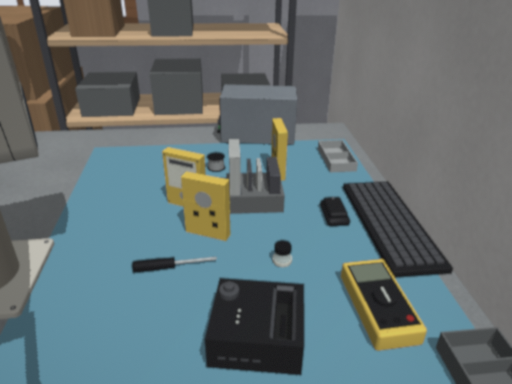

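Top view: candidates are the grey tall slab in the rack's wide slot (188,220), the dark low adapter (193,186), and yellow look-alikes at (133,170), (195,275), (250,248). I choose (188,220), which is (235,165) in the side view. Dock slot is at (372,192) and the button at (359,227).

```bash
cat > h.py <<'E'
import cv2,numpy as np
from workcell import *
def cloud(n,d,c=None):
    c=c or calibration(n);K=c["camera_matrix"];R=cv2.Rodrigues(c["rvec"])[0]
    v,u=np.mgrid[:384,:512];P=np.dstack([(u-K[0,2])/K[0,0]*d,(v-K[1,2])/K[1,1]*d,d])
    W=(P-c["tvec"].ravel())@R; W[d<=0]=np.nan; return W
def ray(n,u,v,z):
    c=calibration(n);K=c["camera_matrix"];R=cv2.Rodrigues(c["rvec"])[0]
    r=R.T@np.array([(u-K[0,2])/K[0,0],(v-K[1,2])/K[1,1],1]);o=-R.T@c["tvec"].ravel()
    return o+r*(z-o[2])/r[2]
E
python3 - <<'E'
from h import *
for n,boxes in (("top",dict(drive=(160,205,215,235),rack=(160,170,230,245),dock=(330,170,410,250))),("side",dict(drive=(222,135,245,205),rack=(215,130,300,220),dock=(200,270,315,370)))):
    d=np.load(n+"_d.npy");W=cloud(n,d)
    for k,(a,b,c,e) in boxes.items():
        q=W[b:e,a:c].reshape(-1,3);q=q[~np.isnan(q[:,0])]
        h,ed=np.histogram(q[:,2],bins=np.arange(-10,180,5));print(n,k,[(int(x),int(y)) for x,y in zip(ed,h) if y>15])
        lo,hi=dict(drive=(145,165),rack=(43,58),dock=(63,76))[k]
        s=q[(q[:,2]>lo)&(q[:,2]<hi)]
        if len(s)>5: print(len(s),s.mean(0).round(1),np.median(s[:,2]).round(1),cv2.minAreaRect(s[:,:2].astype(np.float32)))
t=np.load("top_p.npy")[:,:,::-1];s=np.load("side_p.npy")[:,:,::-1]
f=lambda i,a,b,c,e:cv2.resize(i[b:e,a:c],(400,300),interpolation=cv2.INTER_CUBIC)
cv2.imwrite("pics/crop.png",np.vstack([np.hstack([f(t,150,165,250,240),f(t,325,172,425,247)]),np.hstack([f(s,205,132,305,207),f(s,203,275,315,359)])]))
E
```

```text
top drive [(-5, 93), (0, 183), (45, 204), (50, 139), (60, 25), (65, 21), (70, 18), (75, 35), (80, 24), (85, 23), (90, 28), (95, 16), (100, 98), (105, 63), (120, 27), (135, 27), (140, 21), (145, 71), (150, 456)]
533 [513.  240.9 151.5] 151.6 ((513.3778076171875, 241.09805297851562), (99.92035675048828, 26.081104278564453), 87.46147155761719)
top rack [(-5, 797), (0, 1496), (5, 111), (10, 86), (15, 34), (20, 53), (25, 20), (40, 36), (45, 502), (50, 338), (55, 44), (60, 37), (65, 34), (70, 38), (75, 56), (80, 44), (85, 36), (90, 45), (95, 308), (100, 335), (105, 111), (120, 27), (135, 27), (140, 21), (145, 71), (150, 456)]
886 [550.8 226.5  49.7] 49.6 ((561.3179321289062, 239.14215087890625), (121.16927337646484, 141.67933654785156), 87.60721588134766)
top dock [(-5, 745), (0, 1906), (5, 61), (10, 32), (15, 37), (20, 29), (25, 37), (30, 157), (35, 205), (40, 80), (45, 65), (50, 91), (55, 68), (60, 82), (65, 1330), (70, 1293), (80, 95), (85, 25), (90, 25)]
2667 [ 517.1 -199.4   69.8] 70.0 ((523.6136474609375, -199.314453125), (136.50604248046875, 151.46266174316406), 78.42078399658203)
s
[... 614 characters left out ...]
(60, 109), (65, 120), (70, 119), (75, 107), (80, 125), (85, 115), (90, 117), (95, 164), (100, 289), (105, 146), (110, 76), (115, 78), (120, 77), (125, 75), (130, 71), (135, 73), (140, 74), (145, 143), (150, 202)]
1039 [574.8 280.6  50.2] 50.4 ((596.5809936523438, 332.2188415527344), (518.1380004882812, 238.218994140625), 86.74420166015625)
side dock [(-5, 394), (0, 2705), (5, 110), (10, 149), (15, 214), (20, 202), (25, 206), (30, 409), (35, 600), (40, 278), (45, 261), (50, 252), (55, 249), (60, 301), (65, 2779), (70, 2068), (75, 50), (80, 149), (85, 36), (90, 44)]
4993 [ 519.1 -208.7   69.5] 69.8 ((524.6783447265625, -199.016845703125), (138.724609375, 149.06190490722656), 78.41939544677734)
```

View pics/crop.png

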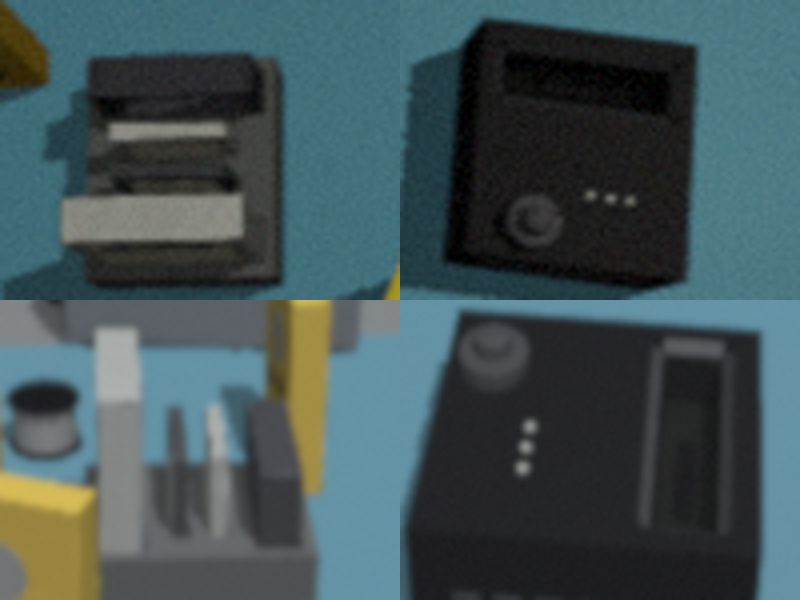

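The crop shows the light-grey, tallest slab in the rack's near wide slot, with the dark adapter at the far side. The button is on the near-left of the dock and the slot on its far side.
- **Rack and drive:** the drive is at about (513, 241) with its top at z = 151.6. The rack pose predicts (513.3, 241.2) and 152, so they agree. Yaw is −2.5°.
- **Dock:** about (524, −199), top at z = 70, x-axis at −11.6°.

Next I move above the dock for a wrist view.

The rows are not in the units I measure in: shifts go in shares of 400 mm and turns go in shares of 120 degrees. I convert before sending: 31 mm / 400 = 0.0775, -21.5 mm / 400 = -0.0538.

```bash
echo '{"finger_gap": [88,88,88,88,88,88,88,88,88,88,88,88],"x": [0.0775,0.0775,0.0775,0.0775,0.0775,0.0775,0.0775,0.0775,0.0775,0.0775,0.0775,0.0775],"y": [-0.0538,-0.0538,-0.0538,-0.0538,-0.0538,-0.0538,-0.0538,-0.0538,-0.0538,-0.0538,-0.0538,-0.0538],"z": [-0.02,-0.02,-0.02,-0.02,-0.02,-0.02,-0.02,-0.02,-0.02,-0.02,-0.02,-0.02],"wx": [0,0,0,0,0,0,0,0,0,0,0,0],"wy": [0,0,0,0,0,0,0,0,0,0,0,0],"wz": [0,0,0,0,0,0,0,0,0,0,0,0]}' | python3 -m crank; echo '{"finger_gap": [88,88,88,88,88,88,88,88,88,88],"x": [0,0,0,0,0,0,0,0,0,0],"y": [0,0,0,0,0,0,0,0,0,0],"z": [0,0,0,0,0,0,0,0,0,0],"wx": [0,0,0,0,0,0,0,0,0,0],"wy": [0,0,0,0,0,0,0,0,0,0],"wz": [-0.0573,-0.0573,-0.0573,-0.0573,-0.0573,-0.0573,-0.0573,-0.0573,0,0]}' | python3 -m crank
python3 - <<'E'
from h import *
s=sense();print(s['joints'].round(2),s['tool_pos'].round(1),s['tool_rot'].round(4),s['time'])
p,d=capture("wrist");np.save("w1_d.npy",d);cv2.imwrite("pics/w1.png",p[:,:,::-1])
c=calibration("wrist");R=cv2.Rodrigues(c["rvec"])[0];print((-R.T@c["tvec"].ravel()).round(1),R.round(2).tolist(),c["camera_matrix"][0])
W=cloud("wrist",d);np.save("w1_W.npy",W)
q=W.reshape(-1,3);q=q[~np.isnan(q[:,0])]
m=(q[:,2]>66)&(q[:,2]<74)&(abs(q[:,0]-524)<120)&(abs(q[:,1]+199)<120);s=q[m];print(m.sum(),np.median(s[:,2]),cv2.minAreaRect(s[:,:2].astype(np.float32)))
E
```

```text
time: 1.1
tool_pos: [482.8, -199.1, 326.9]
tool_rot: [0.982, 0.191, -0.0, -0.0]
wrist_force: [0.4, 0.8, -1.1]
finger_gap: 87.8
grasp_force: 0.0
time: 1.93
tool_pos: [482.2, -200.9, 326.4]
tool_rot: [0.784, 0.621, -0.0, -0.0]
wrist_force: [0.1, 0.9, -0.2]
finger_gap: 88.1
grasp_force: 0.0
[-0.42  0.17  1.75 -0.    1.22 -0.19] [ 482.2 -200.9  326.4] [ 7.838e-01  6.211e-01 -1.000e-04 -3.000e-04] 1.9333
[ 499.6 -123.2  480.9] [[0.97, -0.23, -0.0], [-0.22, -0.93, 0.29], [-0.07, -0.28, -0.96]] [298.40269562   0.         256.81516215]
8345 70.32872636793644 ((522.71630859375, -197.7530517578125), (135.38690185546875, 150.29501342773438), 78.45252227783203)
```

View pics/w1.png

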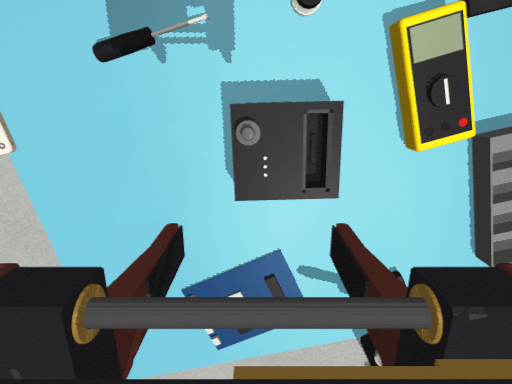

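The wrist view shows the dock with the button at (248,132) and the slot centre near (318,151). Dock rectangle measures 135.4 x 150.3, as it should. I'll cross-check the slot centre, then move to the drive.

Run:
```python
from h import *
W=np.load("w1_W.npy");q=W.reshape(-1,3);a=np.radians(-11.57);R=np.array([[np.cos(a),np.sin(a)],[-np.sin(a),np.cos(a)]])
for nm,W in(("wrist",W),("top",cloud("top",np.load("top_d.npy"))),("side",cloud("side",np.load("side_d.npy")))):
    q=W.reshape(-1,3);q=q[~np.isnan(q[:,0])]
    l=(q[:,:2]-[523.5,-198.7])@R.T
    t=(abs(q[:,2]-70)<5)&(abs(l[:,0])<85)&(abs(l[:,1])<80)
    m=t&(abs(l[:,1])<30)&(l[:,0]>0)  # x band: gap edges
    x=np.sort(l[m,0]);g=[(x[i].round(1),x[i+1].round(1)) for i in range(len(x)-1) if x[i+1]-x[i]>6]
    m=t&(abs(l[:,0]-42)<8);y=np.sort(l[m,1]);gy=[(y[i].round(1),y[i+1].round(1)) for i in range(len(y)-1) if y[i+1]-y[i]>6]
    b=(q[:,2]>83)&(q[:,2]<92)&(abs(l[:,0]+52)<25)&(abs(l[:,1]-30)<25)
    print(nm,g,gy,"edges",np.percentile(l[t],[.3,99.7],axis=0).round(1).tolist(),"btn",l[b].mean(0).round(1),np.median(q[b,2]).round(1),b.sum())
s=sense();x,y,z,w=s['tool_rot'];from scipy.spatial.transform import Rotation as Ro
Rt=Ro.from_quat([x,y,z,w]).as_matrix();print(Rt.round(3).tolist());print(np.degrees(np.arctan2(Rt[1,1],Rt[0,1])))
print("to drive:",Rt.T@(np.array([513.2,241.1,230])-s['tool_pos']))
```

```text
wrist [(np.float64(26.2), np.float64(55.1))] [(np.float64(-51.2), np.float64(53.8))] edges [[-75.7, -66.3], [73.6, 68.1]] btn [-52.8  31.7] 90.3 185
top [(np.float64(27.2), np.float64(55.7))] [(np.float64(-52.1), np.float64(53.5))] edges [[-75.2, -67.9], [74.8, 67.2]] btn [-52.4  31. ] 87.6 68
side [(np.float64(29.2), np.float64(58.2))] [(np.float64(-54.2), np.float64(52.3))] edges [[-73.0, -68.4], [75.4, 67.8]] btn [-49.   26.9] 89.1 100
[[0.229, 0.973, -0.0], [0.973, -0.229, 0.0], [0.0, -0.0, -1.0]]
-13.227200006212223
to drive: [437.40358013 -70.95872747  96.52469743]
```

Converted, 36.4 mm / 400 = 0.091, 8 mm / 400 = 0.02.

```bash
echo '{"finger_gap": [88,88,88,88,88,88,88,88,88,88,88,88],"x": [0.091,0.091,0.091,0.091,0.091,0.091,0.091,0.091,0.091,0.091,0.091,0.091],"y": [-0.0148,-0.0148,-0.0148,-0.0148,-0.0148,-0.0148,-0.0148,-0.0148,-0.0148,-0.0148,-0.0148,-0.0148],"z": [0.02,0.02,0.02,0.02,0.02,0.02,0.02,0.02,0.02,0.02,0.02,0.02],"wx": [0,0,0,0,0,0,0,0,0,0,0,0],"wy": [0,0,0,0,0,0,0,0,0,0,0,0],"wz": [0,0,0,0,0,0,0,0,0,0,0,0]}' | python3 -m crank; echo '{"finger_gap": [88,88,88,88],"x": [0,0,0,0],"y": [0,0,0,0],"z": [0,0,0,0],"wx": [0,0,0,0],"wy": [0,0,0,0],"wz": [-0.0446,-0.0446,0,0]}' | python3 -m crank
python3 - <<'E'
from h import *
from scipy.spatial.transform import Rotation as Ro
s=sense();p,d=capture("wrist");cv2.imwrite("pics/w2.png",p[:,:,::-1])
W=cloud("wrist",d);q=W.reshape(-1,3);q=q[~np.isnan(q[:,0])]
for lo,hi in((146,158),(44,55)):
    m=(q[:,2]>lo)&(q[:,2]<hi)&(abs(q[:,0]-(513 if lo>100 else 561))<(30 if lo>100 else 80))&(abs(q[:,1]-241)<80);t=q[m];print(m.sum(),np.median(t[:,2]),cv2.minAreaRect(t[:,:2].astype(np.float32)))
R=Ro.from_quat(s['tool_rot']).as_matrix();print(s['time'],s['tool_pos'],np.degrees(np.arctan2(R[1,1],R[0,1])),R[:,2].round(4),s['joints'].round(2),s['wrist_force'])
E
```

```text
time: 2.98
tool_pos: [511.5, 242.4, 230.3]
tool_rot: [0.784, 0.621, 0.0, 0.0]
wrist_force: [0.1, -0.6, -0.3]
finger_gap: 87.9
grasp_force: 0.0
time: 3.32
tool_pos: [511.6, 240.6, 230.5]
tool_rot: [0.723, 0.691, -0.0, -0.0]
wrist_force: [0.3, 0.3, -0.5]
finger_gap: 87.8
grasp_force: 0.0
3706 152.48956690641145 ((513.849853515625, 242.60467529296875), (101.54393768310547, 26.265392303466797), 87.88227081298828)
4194 50.47253493871821 ((561.8870849609375, 240.7196044921875), (119.19769287109375, 142.57862854003906), 87.45579528808594)
3.3167 [511.57515518 240.63613697 230.51212683] -2.5425231933184054 [-3.e-04 -1.e-04 -1.e+00] [ 0.42  0.34  1.76 -0.    1.04  0.46] [ 0.28501259  0.26320959 -0.45186802]
```

View pics/w2.png

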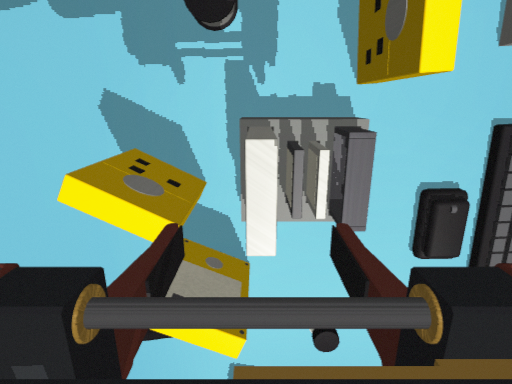

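The view shows the white-topped drive (262,190) under the gripper and the slims and adapter to its right. A yellow look-alike's corner (205,185) is close to the left finger, so I check the clearance.

Run:
```python
from h import *
p,d=capture("wrist");W=cloud("wrist",d)
print(W[185,180:212:4].round(0).tolist())
y=(p[:,:,0]>140)&(p[:,:,2]<80)&(W[:,:,2]>60)
for lo,hi in((200,225),(225,260),(260,285)):
    m=y&(W[:,:,1]>lo)&(W[:,:,1]<hi)&(W[:,:,0]<500); q=W[m]; print(lo,q[np.argsort(-q[:,0])[:3]].round(0).tolist() if len(q) else 0)
q=W[(W[:,:,2]>80)&(W[:,:,2]<115)&(W[:,:,0]>525)&(W[:,:,0]<590)&(abs(W[:,:,1]-240)<60)];print(np.percentile(q[:,2],[50,99]))
# board side/label look: side-cam face not seen; sample colors of drive -x face in side view
```

```text
[[423.0, 234.0, 59.0], [425.0, 232.0, 51.0], [429.0, 230.0, 46.0], [432.0, 228.0, 40.0], [435.0, 226.0, 34.0], [nan, nan, nan], [442.0, 221.0, 17.0], [444.0, 217.0, 1.0]]
200 [[442.0, 222.0, 145.0], [442.0, 222.0, 64.0], [442.0, 221.0, 91.0]]
225 [[461.0, 255.0, 224.0], [460.0, 254.0, 222.0], [459.0, 255.0, 225.0]]
260 [[468.0, 272.0, 324.0], [468.0, 272.0, 325.0], [468.0, 273.0, 325.0]]
[104.94661809 106.94188884]
```

Converted, 20 mm / 400 = 0.05, 1.3 mm / 400 = 0.0033.

```bash
echo '{"finger_gap": [50,50,50,50,50,50,50,50,50,50,50,50],"x": [0.0033,0,0,0,0,0,0,0,0,0,0,0],"y": [0.005,0,0,0,0,0,0,0,0,0,0,0],"z": [0,0,0,0.05,0.05,0.05,0.05,0.0375,0.025,0.0113,0,0],"wx": [0,0,0,0,0,0,0,0,0,0,0,0],"wy": [0,0,0,0,0,0,0,0,0,0,0,0],"wz": [0,0,0,0,0,0,0,0,0,0,0,0]}' | python3 -m crank
```

```text
time: 4.42
tool_pos: [514.2, 241.9, 121.7]
tool_rot: [0.721, 0.693, 0.0, 0.0]
wrist_force: [-0.4, 0.7, 0.6]
finger_gap: 50.1
grasp_force: 0.0
```

Converted, -14 mm / 400 = -0.035, -12 mm / 400 = -0.03.

```bash
echo '{"finger_gap": [20,20,20,20,20,20,20,20],"x": [0,0,0,0,0,0,0,0],"y": [0,0,0,0,0,0,0,0],"z": [0,0,0,0,0,0,0,0],"wx": [0,0,0,0,0,0,0,0],"wy": [0,0,0,0,0,0,0,0],"wz": [0,0,0,0,0,0,0,0]}' | python3 -m crank; echo '{"finger_gap": [20,20,20,20,20,20,20,20,20,20,20,20],"x": [0,0,0,0,0,0,0,0,0,0,0,0],"y": [0,0,0,0,0,0,0,0,0,0,0,0],"z": [-0.0075,-0.01,-0.0125,-0.02,-0.025,-0.03,-0.03,-0.035,-0.035,-0.035,-0.035,-0.035],"wx": [0,0,0,0,0,0,0,0,0,0,0,0],"wy": [0,0,0,0,0,0,0,0,0,0,0,0],"wz": [0,0,0,0,0,0,0,0,0,0,0,0]}' | python3 -m crank
```

```text
time: 5.08
tool_pos: [514.1, 241.9, 121.7]
tool_rot: [0.721, 0.693, 0.0, 0.0]
wrist_force: [0.9, 0.1, 6.4]
finger_gap: 25.7
grasp_force: 30.0
time: 6.08
tool_pos: [512.8, 241.6, 246.8]
tool_rot: [0.721, 0.693, -0.0, -0.0]
wrist_force: [-0.6, 0.2, -4.5]
finger_gap: 25.6
grasp_force: 30.0
```

Run:
```python
from h import *
from scipy.spatial.transform import Rotation as Ro
s=sense();T=s['tool_pos'];print(T,s['wrist_force'].round(1),s['wrist_torque'].round(2))
for n in("side","top"):
    p,d=capture(n);W=cloud(n,d);m=(abs(W[:,:,0]-513)<22)&(abs(W[:,:,1]-241)<65)&(W[:,:,2]>120)&(W[:,:,2]<283)
    v,u=np.where(m);print(n,m.sum(),u.min(),u.max(),v.min(),v.max())
    q=W[m];print(np.percentile(q,[1,50,99],axis=0).round(1).tolist())
    if n=="side":
        a=p[60:230,150:330,::-1]; cv2.imwrite("pics/held.png",cv2.resize(a,None,fx=3,fy=3,interpolation=cv2.INTER_CUBIC))
        t=q[(q[:,2]<240)&(q[:,1]<200)]
        A=np.c_[t[:,[0,2]],np.ones(len(t))];print("y=f(x,z)",np.linalg.lstsq(A,t[:,1],rcond=None)[0], len(t), t[:,2].min())
```

```text
[512.76464113 241.63939192 246.84579299] [-0.6  0.2 -4.5] [ 0.02 -0.11 -0.02]
side 1012 222 241 90 164
[[492.6, 187.2, 134.3], [511.9, 191.5, 237.7], [533.0, 285.5, 280.2]]
y=f(x,z) [-2.55550411e-02 -5.86048526e-04  2.03924106e+02] 515 131.94644446862776
top 77 201 211 203 224
[[500.8, 190.5, 135.2], [515.2, 191.0, 205.1], [522.5, 192.5, 279.9]]
```

View pics/held.png

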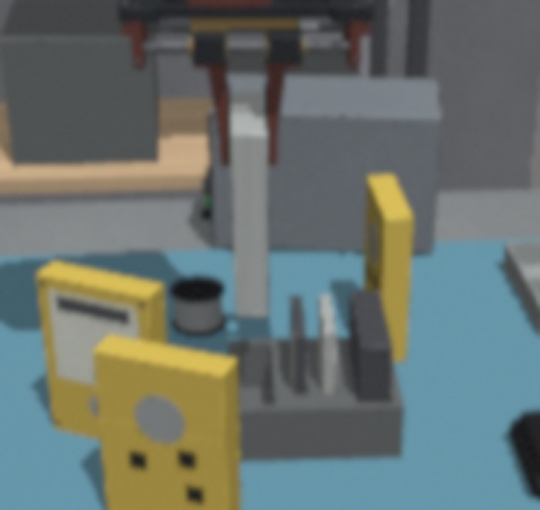

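The held drive hangs upright and centred on the tool (end face at y = 190.7, so centre 241.5), with its underside at TCP z − 116.7. I carry it over to the dock.

Converted, -36 mm / 400 = -0.09, 5.6 mm / 400 = 0.014.

```bash
echo '{"finger_gap": [20,20,20,20,20,20,20,20,20,20,20,20],"x": [-0.03,-0.06,-0.09,-0.09,-0.09,-0.09,-0.09,-0.09,-0.09,-0.09,-0.09,-0.09],"y": [0.0048,0.0093,0.014,0.014,0.014,0.014,0.014,0.014,0.014,0.014,0.014,0.014],"z": [0,0,0,0,0,0,0,0,0,0,0,0],"wx": [0,0,0,0,0,0,0,0,0,0,0,0],"wy": [0,0,0,0,0,0,0,0,0,0,0,0],"wz": [0,0,0,0,0,0,0,0,0,0,0,0]}' | python3 -m crank; echo '{"finger_gap": [20,20,20,20,20,20,20,20],"x": [-0.07,-0.0375,-0.0178,0,0,0,0,0],"y": [0.011,0.006,0.0028,0,0,0,0,0],"z": [0,0,0,0,0,0,0,0],"wx": [0,0,0,0,0,0,0,0],"wy": [0,0,0,0,0,0,0,0],"wz": [0,0,0,0.0387,0.0387,0,0,0]}' | python3 -m crank
cat > st.py <<'E'
from h import *
from scipy.spatial.transform import Rotation as Ro
s=sense();R=Ro.from_quat(s['tool_rot']).as_matrix();a=np.degrees(np.arctan2(R[1,1],R[0,1]))
print(s['time'],s['tool_pos'].round(2),"yaw",a.round(2),"tilt",R[:2,2].round(4),"F",s['wrist_force'].round(2),"M",s['wrist_torque'].round(2),"gap",round(s['finger_gap'],2),"to slot, tool xy",(R.T@(np.array([564.6,-206.9,s['tool_pos'][2]])-s['tool_pos']))[:2].round(2))
E
python3 st.py
python3 - <<'E'
from h import *
p,d=capture("side");cv2.imwrite("pics/over.png",cv2.resize(p[150:370,180:350,::-1],None,fx=2.7,fy=2.7,interpolation=cv2.INTER_CUBIC))
W=cloud("side",d);m=(abs(W[:,:,0]-564)<30)&(W[:,:,1]>-275)&(W[:,:,1]<-240)&(W[:,:,2]>140)&(W[:,:,2]<235)
t=W[m];A=np.c_[t[:,0]-564,t[:,2]-190,np.ones(len(t))];print(len(t),np.linalg.lstsq(A,t[:,1],rcond=None)[0],np.percentile(t,[2,98],axis=0).round(1).tolist())
W=cloud("top",capture("top")[1]);m=(abs(W[:,:,0]-564)<35)&(abs(W[:,:,1]+207)<70)&(W[:,:,2]>110)&(W[:,:,2]<285);t=W[m];print(len(t),np.percentile(t,[2,50,98],axis=0).round(1).tolist())
E
```

```text
time: 7.18
tool_pos: [558.0, -158.4, 244.2]
tool_rot: [0.721, 0.693, -0.001, -0.001]
wrist_force: [1.2, 0.8, -4.1]
finger_gap: 25.7
grasp_force: 30.0
time: 7.85
tool_pos: [565.1, -205.9, 244.9]
tool_rot: [0.774, 0.633, -0.0, -0.0]
wrist_force: [1.2, 0.6, -3.0]
finger_gap: 26.1
grasp_force: 30.0
7.85 [ 565.06 -205.86  244.92] yaw -11.39 tilt [-0.0008  0.0005] F [ 1.16  0.62 -3.  ] M [-0.01 -0.02  0.03] gap 26.08 to slot, tool xy [-1.11 -0.25]
982 [-1.96716210e-01 -1.67218018e-03 -2.57580061e+02] [[543.6, -259.1, 142.6], [568.3, -252.6, 233.5]]
1071 [[543.6, -237.0, 133.4], [559.6, -175.4, 224.5], [584.6, -154.6, 276.9]]
```

View pics/over.png

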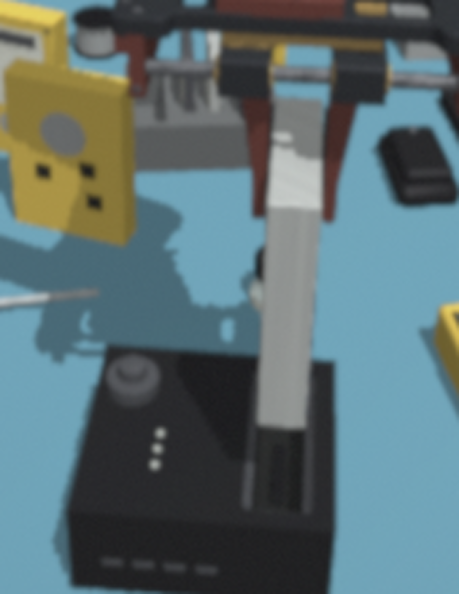

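The drive hangs straight over the slot and its end face position and yaw agree. I descend to just above the mouth, then enter gently.

Converted, 12 mm / 400 = 0.03, -1.1 mm / 400 = -0.0028, -0.003 rad / 2.0944 = -0.0014.

```bash
echo '{"finger_gap": [20,20,20,20,20,20,20,20,20],"x": [-0.0028,0,0,0,0,0,0,0,0],"y": [-0.0008,0,0,0,0,0,0,0,0],"z": [0.015,0.025,0.03,0.03,0.02,0.01,0.005,0,0],"wx": [0,0,0,0,0,0,0,0,0],"wy": [0,0,0,0,0,0,0,0,0],"wz": [-0.0014,0,0,0,0,0,0,0,0]}' | python3 -m crank; python3 st.py;echo '{"finger_gap": [20,20,20,20,20,20],"x": [0,0,0,0,0,0],"y": [0,0,0,0,0,0],"z": [0.0038,0.0038,0.0038,0.0038,0,0],"wx": [0,0,0,0,0,0],"wy": [0,0,0,0,0,0],"wz": [0,0,0,0,0,0]}' | python3 -m crank;python3 st.py
```

```text
time: 8.7
tool_pos: [565.1, -207.9, 191.4]
tool_rot: [0.774, 0.633, 0.0, 0.0]
wrist_force: [-0.4, 0.1, -3.3]
finger_gap: 25.9
grasp_force: 30.0
8.7 [ 565.12 -207.9   191.36] yaw -11.4 tilt [ 0.0004 -0.0001] F [-0.39  0.12 -3.28] M [ 0.01 -0.06  0.01] gap 25.85 to slot, tool xy [ 0.88 -0.71]
time: 9.2
tool_pos: [564.8, -207.8, 185.1]
tool_rot: [0.774, 0.633, -0.0, -0.0]
wrist_force: [-0.7, 0.7, -3.6]
finger_gap: 25.6
grasp_force: 30.0
9.2 [ 564.79 -207.78  185.1 ] yaw -11.41 tilt [-0.0001  0.0001] F [-0.68  0.74 -3.56] M [-0.02 -0.07  0.03] gap 25.63 to slot, tool xy [ 0.82 -0.36]
```

Converted, 1.5 mm / 400 = 0.0038, 0.4 mm / 400 = 0.001, -0.003 rad / 2.0944 = -0.0014.

```bash
echo '{"finger_gap": [20,20,20,20,20,20],"x": [0.001,0,0,0,0,0],"y": [-0.0005,0,0,0,0,0],"z": [0.0038,0.0038,0.0038,0.0038,0,0],"wx": [0,0,0,0,0,0],"wy": [0,0,0,0,0,0],"wz": [-0.0014,0,0,0,0,0]}' | python3 -m crank;python3 st.py
```

```text
time: 9.7
tool_pos: [564.7, -207.3, 179.0]
tool_rot: [0.773, 0.635, -0.0, -0.0]
wrist_force: [-0.5, -0.1, -4.2]
finger_gap: 25.4
grasp_force: 30.0
9.7 [ 564.68 -207.31  179.03] yaw -11.23 tilt [-0.0002  0.0001] F [-0.48 -0.09 -4.16] M [-0.05 -0.06 -0.03] gap 25.45 to slot, tool xy [ 0.39 -0.16]
```

Converted, 2 mm / 400 = 0.005, 0.004 rad / 2.0944 = 0.0019.

```bash
echo '{"finger_gap": [20,20,20,20,20],"x": [0,0,0,0,0],"y": [0,0,0,0,0],"z": [0.005,0.005,0.005,0.005,0],"wx": [0,0,0,0,0],"wy": [0,0,0,0,0],"wz": [0.0019,0,0,0,0]}' | python3 -m crank;python3 st.py; echo '{"finger_gap": [20,20,20,20,20],"x": [0,0,0,0,0],"y": [0,0,0,0,0],"z": [0.005,0.005,0.005,0.005,0],"wx": [0,0,0,0,0],"wy": [0,0,0,0,0],"wz": [0,0,0,0,0]}' | python3 -m crank;python3 st.py
```

```text
time: 10.12
tool_pos: [564.4, -207.2, 170.6]
tool_rot: [0.774, 0.633, -0.0, -0.0]
wrist_force: [-0.0, 0.0, -4.5]
finger_gap: 26.0
grasp_force: 30.0
10.1167 [ 564.43 -207.23  170.61] yaw -11.46 tilt [-0.0008  0.0003] F [-0.03  0.   -4.45] M [-0.01 -0.06 -0.03] gap 25.99 to slot, tool xy [0.36 0.1 ]
time: 10.53
tool_pos: [564.4, -207.3, 162.7]
tool_rot: [0.774, 0.633, -0.0, -0.0]
wrist_force: [0.4, -0.6, -4.6]
finger_gap: 26.2
grasp_force: 30.0
10.5333 [ 564.45 -207.26  162.66] yaw -11.46 tilt [-0.0007  0.0003] F [ 0.37 -0.6  -4.62] M [-0.08 -0.03 -0.05] gap 26.22 to slot, tool xy [0.38 0.08]
```

Converted, 1.5 mm / 400 = 0.0038.

```bash
for i in 1; do echo '{"finger_gap": [20,20,20,20,20],"x": [0,0,0,0,0],"y": [0,0,0,0,0],"z": [0.0038,0.0038,0.0038,0.0038,0],"wx": [0,0,0,0,0],"wy": [0,0,0,0,0],"wz": [0,0,0,0,0]}' | python3 -m crank; python3 st.py; done; echo '{"finger_gap": [20,20,20],"x": [0,0,0],"y": [0,0,0],"z": [0.0025,0.0025,0],"wx": [0,0,0],"wy": [0,0,0],"wz": [0,0,0]}' | python3 -m crank; python3 st.py
```

```text
time: 10.95
tool_pos: [564.5, -207.3, 156.8]
tool_rot: [0.774, 0.633, -0.0, -0.0]
wrist_force: [0.4, 0.0, -3.7]
finger_gap: 26.2
grasp_force: 30.0
10.95 [ 564.53 -207.27  156.82] yaw -11.46 tilt [-0.0005  0.0002] F [ 0.38  0.01 -3.69] M [-0.01 -0.08  0.06] gap 26.16 to slot, tool xy [ 0.37 -0.01]
time: 11.2
tool_pos: [564.9, -207.4, 155.7]
tool_rot: [0.774, 0.633, 0.0, 0.0]
wrist_force: [-2.3, 0.4, 1.6]
finger_gap: 26.0
grasp_force: 30.0
11.2 [ 564.85 -207.41  155.72] yaw -11.46 tilt [ 0.0002 -0.0001] F [-2.34  0.45  1.62] M [0.14 0.35 0.05] gap 26.04 to slot, tool xy [ 0.45 -0.35]
```

```bash
echo '{"finger_gap": [20,20,20],"x": [0,0,0],"y": [0,0,0],"z": [0.0025,0.0025,0],"wx": [0,0,0],"wy": [0,0,0],"wz": [0,0,0]}' | python3 -m crank; python3 st.py
```

```text
time: 11.45
tool_pos: [564.9, -207.4, 154.1]
tool_rot: [0.774, 0.633, 0.0, 0.0]
wrist_force: [-2.2, 0.6, 5.7]
finger_gap: 26.1
grasp_force: 30.0
11.45 [ 564.92 -207.43  154.05] yaw -11.46 tilt [ 0.0006 -0.0002] F [-2.22  0.62  5.74] M [ 0.25  0.67 -0.02] gap 26.1 to slot, tool xy [ 0.45 -0.42]
```

Converted, 1 mm / 400 = 0.0025.

```bash
for i in 1; do echo '{"finger_gap": [20,20],"x": [0,0],"y": [0,0],"z": [0.0025,0],"wx": [0,0],"wy": [0,0],"wz": [0,0]}' | python3 -m crank; python3 st.py; done; echo '{"finger_gap": [20,20],"x": [0,0],"y": [0,0],"z": [0.0025,0],"wx": [0,0],"wy": [0,0],"wz": [0,0]}' | python3 -m crank; python3 st.py
```

```text
time: 11.62
tool_pos: [564.9, -207.4, 153.1]
tool_rot: [0.774, 0.633, 0.0, 0.0]
wrist_force: [-2.0, 1.6, 6.5]
finger_gap: 25.9
grasp_force: 30.0
11.6167 [ 564.87 -207.43  153.06] yaw -11.46 tilt [ 0.0005 -0.0002] F [-2.    1.58  6.48] M [0.23 0.66 0.02] gap 25.89 to slot, tool xy [ 0.47 -0.37]
time: 11.78
tool_pos: [564.9, -207.4, 152.1]
tool_rot: [0.774, 0.633, 0.0, 0.0]
wrist_force: [-3.1, 0.3, 6.1]
finger_gap: 26.0
grasp_force: 30.0
11.7833 [ 564.85 -207.44  152.08] yaw -11.46 tilt [ 0.0005 -0.0002] F [-3.09  0.32  6.09] M [ 0.2   0.7  -0.01] gap 26.04 to slot, tool xy [ 0.47 -0.36]
```

Plateau as described (about 11 N with the weight). I press on to the stop.

Converted, 0.7 mm / 400 = 0.0018.

```bash
echo '{"finger_gap": [20,20],"x": [0,0],"y": [0,0],"z": [0.0018,0],"wx": [0,0],"wy": [0,0],"wz": [0,0]}' | python3 -m crank; python3 st.py; echo '{"finger_gap": [20,20],"x": [0,0],"y": [0,0],"z": [0.0013,0],"wx": [0,0],"wy": [0,0],"wz": [0,0]}' | python3 -m crank; python3 st.py
```

```text
time: 11.95
tool_pos: [564.9, -207.4, 151.5]
tool_rot: [0.774, 0.633, 0.0, 0.0]
wrist_force: [-2.6, 1.0, 6.6]
finger_gap: 25.8
grasp_force: 30.0
11.95 [ 564.9  -207.43  151.46] yaw -11.46 tilt [ 0.0005 -0.0002] F [-2.59  1.03  6.61] M [0.26 0.72 0.03] gap 25.79 to slot, tool xy [ 0.45 -0.4 ]
time: 12.12
tool_pos: [564.9, -207.4, 151.3]
tool_rot: [0.774, 0.633, 0.0, 0.0]
wrist_force: [-3.0, 1.7, 10.0]
finger_gap: 26.0
grasp_force: 30.0
12.1167 [ 564.94 -207.45  151.29] yaw -11.46 tilt [ 0.0006 -0.0003] F [-2.97  1.72 10.02] M [ 0.34  0.94 -0.01] gap 26.04 to slot, tool xy [ 0.47 -0.44]
```

Converted, 0.4 mm / 400 = 0.001.

```bash
echo '{"finger_gap": [20,20,20],"x": [0,0,0],"y": [0,0,0],"z": [0.001,0,0],"wx": [0,0,0],"wy": [0,0,0],"wz": [0,0,0]}' | python3 -m crank; python3 st.py; echo '{"finger_gap": [20,20,20],"x": [0,0,0],"y": [0,0,0],"z": [0.0008,0,0],"wx": [0,0,0],"wy": [0,0,0],"wz": [0,0,0]}' | python3 -m crank; python3 st.py
```

```text
time: 12.37
tool_pos: [565.0, -207.5, 151.2]
tool_rot: [0.774, 0.633, 0.0, 0.0]
wrist_force: [-4.6, 1.8, 11.7]
finger_gap: 26.1
grasp_force: 30.0
12.3667 [ 564.96 -207.47  151.2 ] yaw -11.46 tilt [ 0.0007 -0.0003] F [-4.58  1.85 11.69] M [0.39 1.08 0.05] gap 26.12 to slot, tool xy [ 0.49 -0.46]
time: 12.62
tool_pos: [565.0, -207.5, 151.1]
tool_rot: [0.774, 0.633, 0.0, 0.0]
wrist_force: [-4.0, 1.5, 13.9]
finger_gap: 26.4
grasp_force: 30.0
12.6167 [ 565.01 -207.48  151.13] yaw -11.46 tilt [ 0.0008 -0.0004] F [-3.96  1.48 13.93] M [0.42 1.2  0.09] gap 26.38 to slot, tool xy [ 0.49 -0.52]
```

It has stopped dead: the force climbs with hardly any motion, at about 18 N total. I ease off, release, and withdraw upwards.

Converted, -0.5 mm / 400 = -0.0013, -0.4 mm / 400 = -0.001.

```bash
echo '{"finger_gap": [20,20,20,60,60,60,60,60,60],"x": [0,0,0,0,0,0,0,0,0],"y": [0,0,0,0,0,0,0,0,0],"z": [-0.0013,-0.001,0,0,0,0,0,0,0],"wx": [0,0,0,0,0,0,0,0,0],"wy": [0,0,0,0,0,0,0,0,0],"wz": [0,0,0,0,0,0,0,0,0]}' | python3 -m crank; python3 st.py; echo '{"finger_gap": [60,60,60,60,60,60,60,60,60],"x": [0,0,0,0,0,0,0,0,0],"y": [0,0,0,0,0,0,0,0,0],"z": [-0.0125,-0.025,-0.05,-0.0625,-0.0625,-0.05,-0.025,0,0],"wx": [0,0,0,0,0,0,0,0,0],"wy": [0,0,0,0,0,0,0,0,0],"wz": [0,0,0,0,0,0,0,0,0]}' | python3 -m crank; python3 st.py
python3 - <<'E'
from h import *
p,d=capture("wrist");W=cloud("wrist",d);cv2.imwrite("pics/w3.png",p[:,:,::-1])
q=W[(abs(W[:,:,0]-565)<40)&(abs(W[:,:,1]+207)<75)&(W[:,:,2]>165)&(W[:,:,2]<195)];print(len(q),np.percentile(q[:,2],[5,50,95]),cv2.minAreaRect(q[:,:2].astype(np.float32)))
A=np.c_[q[:,:2]-[565,-207],np.ones(len(q))];print(np.linalg.lstsq(A,q[:,2],rcond=None)[0])
b=W[(abs(W[:,:,0]-479)<25)&(abs(W[:,:,1]+159)<25)&(W[:,:,2]>74)];print(len(b),np.percentile(b[:,2],[10,50,90]))
b=b[b[:,2]>84.5];print("btn",len(b),cv2.minEnclosingCircle(b[:,:2].astype(np.float32)),b.mean(0))
E
```

```text
time: 13.37
tool_pos: [564.8, -207.4, 150.1]
tool_rot: [0.774, 0.633, 0.0, -0.0]
wrist_force: [0.1, -1.2, 0.4]
finger_gap: 59.1
grasp_force: 0.0
13.3667 [ 564.75 -207.38  150.08] yaw -11.46 tilt [0. 0.] F [ 0.06 -1.24  0.41] M [-0.03  0.01  0.02] gap 59.11 to slot, tool xy [ 0.44 -0.24]
time: 14.12
tool_pos: [564.7, -207.3, 265.4]
tool_rot: [0.774, 0.633, 0.0, 0.0]
wrist_force: [0.3, 0.3, -0.4]
finger_gap: 59.7
grasp_force: 0.0
14.1167 [ 564.68 -207.33  265.43] yaw -11.46 tilt [ 0.0007 -0.0003] F [ 0.34  0.28 -0.44] M [-0.01 -0.05 -0.01] gap 59.68 to slot, tool xy [ 0.4  -0.16]
3604 [180.1254594  181.40750494 182.49743814] ((562.7134399414062, -206.2022247314453), (101.7830810546875, 26.050195693969727), 78.67208099365234)
[-1.45985648e-03 -6.79810934e-03  1.81314584e+02]
2158 [ 81.41509833 341.10531255 350.03309257]
btn 1657 ((484.8517150878906, -166.44711303710938), 19.923118591308594) [ 494.46028381 -168.59670496  312.4258213 ]
```

View pics/w3.png

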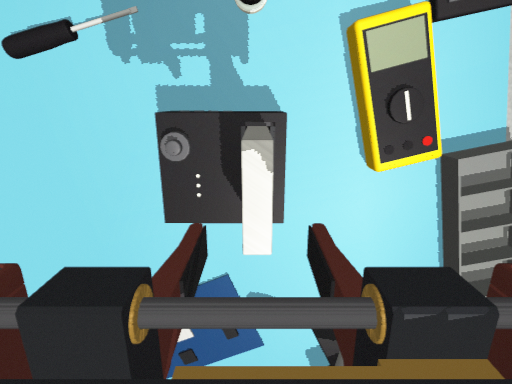

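The drive sits level in the slot, with its top at 181.3 (111 above the dock, inside the 97–113 window). The button is seen at (174,146). Next I go over the button, close the fingers, and turn the gripper so its long side runs along the dock's y, clear of the drive.

Converted, -31.4 mm / 400 = -0.0785, 10.2 mm / 400 = 0.0255, -0.12 rad / 2.0944 = -0.0573.

```bash
echo '{"finger_gap": [0,0,0,0,0,0,0,0,0,0,0,0],"x": [0.0255,0.0255,0.0253,0,0,0,0,0,0,0,0,0],"y": [-0.0785,-0.0785,-0.0785,0,0,0,0,0,0,0,0,0],"z": [0,0,0,0,0,0,0,0,0,0,0,0],"wx": [0,0,0,0,0,0,0,0,0,0,0,0],"wy": [0,0,0,0,0,0,0,0,0,0,0,0],"wz": [0,0,0,-0.0573,-0.0573,-0.0573,-0.0573,-0.0573,-0.0573,-0.0573,-0.0573,-0.0573]}' | python3 -m crank; echo '{"finger_gap": [0,0,0,0,0,0,0],"x": [0,0,0,0,0,0,0],"y": [0,0,0,0,0,0,0],"z": [0,0,0,0,0,0,0],"wx": [0,0,0,0,0,0,0],"wy": [0,0,0,0,0,0,0],"wz": [-0.0573,-0.0573,-0.0573,-0.0573,0,0,0]}' | python3 -m crank
sed -i 's/564.6,-206.9/478.5,-158.7/;s/to slot/to button/' st.py; python3 st.py
python3 - <<'E'
from h import *
a=np.radians(-11.5);R=np.array([[np.cos(a),np.sin(a)],[-np.sin(a),np.cos(a)]])
W=np.load("w1_W.npy");q=W.reshape(-1,3);q=q[~np.isnan(q[:,0])];l=(q[:,:2]-[523.5,-198.7])@R.T
r=np.hypot(l[:,0]+52.4,l[:,1]-31);
for lo,hi in((0,6),(6,9),(10,12),(12,14),(14,16)): m=(r>=lo)&(r<hi);print(lo,hi,m.sum(),np.median(q[m,2]).round(1))
m=(r<25)&(q[:,2]>76);print((l[m].max(0)+l[m].min(0))/2,cv2.minEnclosingCircle(q[m,:2].astype(np.float32)))
E
```

```text
time: 15.17
tool_pos: [477.5, -158.4, 263.4]
tool_rot: [0.336, 0.942, 0.0, -0.002]
wrist_force: [-0.2, -0.2, 0.6]
finger_gap: 0.4
grasp_force: 0.0
time: 15.75
tool_pos: [478.0, -158.6, 264.3]
tool_rot: [0.107, 0.994, 0.0, -0.001]
wrist_force: [-0.2, -0.5, 0.3]
finger_gap: 0.2
grasp_force: 0.0
15.75 [ 478.03 -158.59  264.33] yaw 77.72 tilt [-0.0015  0.0006] F [-0.21 -0.47  0.3 ] M [ 0.04 -0.13 -0.  ] gap 0.17 to button, tool xy [-0.48 -0.01]
0 6 70 91.5
6 9 85 90.5
10 12 136 83.2
12 14 832 414.2
14 16 995 415.6
[-52.78585017  27.66947054] ((476.9093322753906, -163.79811096191406), 22.707624435424805)
```

```bash
echo '{"finger_gap": [0,0,0,0,0,0,0,0,0,0,0,0],"x": [-0.001,0,0,0,0,0,0,0,0,0,0,0],"y": [0,0,0,0,0,0,0,0,0,0,0,0],"z": [0.0375,0.0625,0.0625,0.0625,0.0625,0.05,0.0375,0.02,0.01,0.0038,0,0],"wx": [0,0,0,0,0,0,0,0,0,0,0,0],"wy": [0,0,0,0,0,0,0,0,0,0,0,0],"wz": [0,0,0,0,0,0,0,0,0,0,0,0]}' | python3 -m crank; python3 st.py
```

```text
time: 16.75
tool_pos: [479.4, -159.0, 102.5]
tool_rot: [0.105, 0.994, -0.0, 0.001]
wrist_force: [-0.7, -0.6, 0.3]
finger_gap: 0.4
grasp_force: 0.0
16.75 [ 479.44 -159.05  102.46] yaw 77.9 tilt [ 0.0014 -0.0005] F [-0.66 -0.62  0.33] M [ 0.05 -0.1  -0.01] gap 0.42 to button, tool xy [0.99 0.14]
```

The rows are not in the units I measure in: shifts go in shares of 400 mm and turns go in shares of 120 degrees. I convert before sending: 2 mm / 400 = 0.005, 1 mm / 400 = 0.0025.

```bash
echo '{"finger_gap": [0,0,0,0,0],"x": [0.0015,0,0,0,0],"y": [0,0,0,0,0],"z": [0.005,0.005,0.005,0.0025,0],"wx": [0,0,0,0,0],"wy": [0,0,0,0,0],"wz": [0,0,0,0,0]}' | python3 -m crank; python3 st.py;  echo '{"finger_gap": [0,0,0],"x": [0,0,0],"y": [0,0,0],"z": [0.0025,0.0025,0],"wx": [0,0,0],"wy": [0,0,0],"wz": [0,0,0]}' | python3 -m crank; python3 st.py; echo '{"finger_gap": [0,0,0],"x": [0,0,0],"y": [0,0,0],"z": [0.0025,0.0025,0],"wx": [0,0,0],"wy": [0,0,0],"wz": [0,0,0]}' | python3 -m crank; python3 st.py
```

```text
time: 17.17
tool_pos: [478.8, -158.9, 94.9]
tool_rot: [0.105, 0.994, -0.0, 0.001]
wrist_force: [0.4, -0.1, 3.4]
finger_gap: 0.3
grasp_force: 2.0
17.1667 [ 478.82 -158.91   94.92] yaw 77.92 tilt [ 0.0012 -0.0004] F [ 0.44 -0.13  3.42] M [-0.02 -0.31 -0.01] gap 0.26 to button, tool xy [0.36 0.14]
time: 17.42
tool_pos: [478.9, -158.9, 94.0]
tool_rot: [0.105, 0.994, -0.0, 0.001]
wrist_force: [-3.7, 1.2, 17.6]
finger_gap: 0.7
grasp_force: 9.0
17.4167 [ 478.9  -158.93   94.01] yaw 77.92 tilt [ 0.0012 -0.0004] F [-3.71  1.2  17.57] M [0.19 0.37 0.01] gap 0.65 to button, tool xy [0.44 0.15]
time: 17.67
tool_pos: [479.0, -159.0, 93.6]
tool_rot: [0.105, 0.994, -0.0, 0.001]
wrist_force: [-8.9, 3.3, 37.6]
finger_gap: 0.4
grasp_force: 18.9
17.6667 [ 479.05 -158.99   93.6 ] yaw 77.92 tilt [ 0.0016 -0.0006] F [-8.87  3.3  37.6 ] M [ 0.51  1.39 -0.06] gap 0.42 to button, tool xy [0.6  0.17]
```

The force rose sharply at TCP z ≈ 94, where the fingers hit a hard stop. I back off slowly and read the spring's profile to confirm it was the button bottoming.

Converted, -1 mm / 400 = -0.0025.

```bash
echo '{"finger_gap": [0,0,0],"x": [0,0,0],"y": [0,0,0],"z": [-0.0025,-0.0025,0],"wx": [0,0,0],"wy": [0,0,0],"wz": [0,0,0]}' | python3 -m crank | sed -n '2p;4p'; for i in 1; do echo '{"finger_gap": [0,0],"x": [0,0],"y": [0,0],"z": [-0.0025,0],"wx": [0,0],"wy": [0,0],"wz": [0,0]}' | python3 -m crank| sed -n '2p;4p'; echo '{"finger_gap": [0,0],"x": [0,0],"y": [0,0],"z": [-0.0025,0],"wx": [0,0],"wy": [0,0],"wz": [0,0]}' | python3 -m crank| sed -n '2p;4p'; echo '{"finger_gap": [0,0],"x": [0,0],"y": [0,0],"z": [-0.0025,0],"wx": [0,0],"wy": [0,0],"wz": [0,0]}' | python3 -m crank| sed -n '2p;4p';echo '{"finger_gap": [0,0],"x": [0,0],"y": [0,0],"z": [-0.0025,0],"wx": [0,0],"wy": [0,0],"wz": [0,0]}' | python3 -m crank| sed -n '2p;4p';echo '{"finger_gap": [0,0],"x": [0,0],"y": [0,0],"z": [-0.0025,0],"wx": [0,0],"wy": [0,0],"wz": [0,0]}' | python3 -m crank| sed -n '2p;4p'; done
```

```text
tool_pos: [478.9, -158.9, 94.1]
wrist_force: [-3.1, 1.8, 17.6]
tool_pos: [478.8, -158.9, 94.3]
wrist_force: [0.5, -0.8, 4.8]
tool_pos: [478.8, -158.9, 95.0]
wrist_force: [1.8, -0.0, 4.1]
tool_pos: [478.8, -158.9, 95.9]
wrist_force: [2.9, -1.0, 3.8]
tool_pos: [478.3, -158.7, 96.7]
wrist_force: [1.8, -1.4, 2.7]
tool_pos: [478.0, -158.6, 97.6]
wrist_force: [1.2, -0.8, 1.9]
```

The spring force falls about 0.9 N/mm from 4.8 N at the bottom, so the button was pressed its full 5 mm. I retreat clear and check the drive.

Converted, -30 mm / 400 = -0.075, -20 mm / 400 = -0.05.

```bash
echo '{"finger_gap": [0,0,0,0,0,0,0,0,0,0],"x": [0,0,0,0,0,0,0,0,0,0],"y": [0,0,0,0,0,0,0,0,0,0],"z": [-0.0125,-0.025,-0.05,-0.075,-0.075,-0.075,-0.05,-0.025,0,0],"wx": [0,0,0,0,0,0,0,0,0,0],"wy": [0,0,0,0,0,0,0,0,0,0],"wz": [0,0,0,0,0,0,0,0,0,0]}' | python3 -m crank
python3 - <<'E'
from h import *
p,d=capture("side");W=cloud("side",d);cv2.imwrite("pics/end.png",cv2.resize(p[:,:,::-1],(768,576)))
q=W[(abs(W[:,:,0]-565)<40)&(abs(W[:,:,1]+207)<75)&(W[:,:,2]>174)&(W[:,:,2]<188)];print(len(q),np.median(q[:,2]))
E
```

```text
time: 19.58
tool_pos: [477.7, -158.5, 252.4]
tool_rot: [0.105, 0.994, 0.0, -0.0]
wrist_force: [-0.7, 1.0, 0.5]
finger_gap: 0.4
grasp_force: 0.0
858 181.89982479864648
```

View pics/end.png

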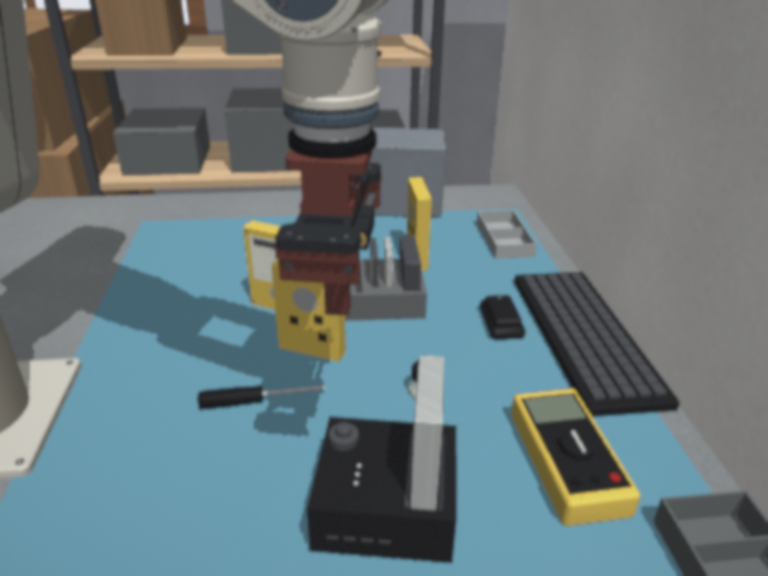

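The drive stands seated in the dock slot (430,430), the button (343,433) is free, and the gripper is clear. Everything else is in place.

```bash
python3 -c "from workcell import *;print(sign_off())"
```

```text
the job is handed in; nothing more can be done
None
```

The drive is fully home on the dock's connector and released, the power button was then pressed fully down once, the other things show no sign of having moved, and I handed the job in at about 19.6 s; I never saw the label face directly and went by the stated starting orientation, and the button press peaked at 37.6 N at the wrist, close to the 40 N limit.

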